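# Hold the hidden bolt head behind the rack bracket with its catch against the stop

### The job

On the drying rack's corner a steel drop catch hangs in front of the upright bracket, on a bolt whose hex head is tucked into the narrow gap between the bracket and the timber rail behind it. Reach down into the gap, grip the bolt head, turn it clockwise (as you face the head from the rail's side) until you feel the catch come up against its stop, and finish there still gripping the head and keeping it from turning back, so that a mate can tighten the nut. Touch the catch only by way of the bolt, and leave the cup, the bowl, the spanner and the kiln bat where they are.

Things in the scene. Friction and masses are not known exactly. Their poses are not given: they have to be found in the camera images.
- rack: fixed timber corner of a drying rack, 400 mm long. Origin on the bench under the rear face of the upright bracket plate, mid-length; z up, x from the rail to the catch side. Bracket plate: x 0 to 5, y -60 to 60, top z 145 mm. Rail (robot's side): x -91 to -46, top z 135. Ware board: x 45 to 225, top z 55. Bolt axis: along x at y 0, z 122. Place varies, yaw to 20 degrees
- gap (a point): middle of the mouth of the gap between bracket plate and rail, at the height of the plate's top (145 mm); axes as the rack's. The gap is 46 mm wide along x, runs along y, is open above and at both ends, and its floor lies 110 mm below this point. The centre of the bolt head lies 23 mm below this point
- hex_head: steel hex bolt head in the gap: 24 mm across flats, 28 over corners, 16 thick; origin at its centre; 14 mm of 18 mm spacer before it, 16 mm free behind. x: bolt axis, as the rack's x; y: square to the flats to pinch; z roughly up. Catch hanging: y dips 20 degrees on the rack's +y side; at the stop: rises 9 to 26. Turns easily, lines up with closing fingers
- catch: steel drop catch in front of the bracket, fixed on the bolt: bar 34 mm wide ending in a round weight 40 mm across, reaching 76 mm from the axis along its own -z; 0.3 to 0.55 kg. Origin on the bolt axis at the bracket's rear face, x along it. Hangs by its weight, which turns the bolt back (up to 0.17 N m) if let go; lifting swings it to the rack's +y side (robot's left)
- bolt (a joint): angle of the bolt (head, nut and catch turn as one) from its stop, rad: 0 at the stop, about -0.50 to -0.80 hanging; grows as the head turns positively about the rack's x (clockwise seen from the rail's side). The stop is rigid, hidden inside the bracket's boss; its place varies by 9 degrees either way
- clay_cup: unfired grey clay cup, 72 mm wide, 85 mm high, standing on the ware board; origin under its centre; bystander
- clay_bowl: unfired grey clay bowl, 110 mm wide, 50 mm high, on the ware board; origin under its centre; bystander
- spanner: steel spanner 190 mm long lying on the bench beside the rack on its -y side; bystander
- kiln_bat: square grey kiln bat 120 x 120 x 14 mm lying on the bench beside the rack on its +y side; origin under its centre; bystander

How it is judged (in metres and radians):
On the way, in this order (a step that is already met when the one before it is completed fails the run):
1. the fingers grip the bolt head while the catch is still down (contact force between the fingers and hex_head above 5 N and value of joint bolt below -0.08 rad), for 0.1 s.
2. the gripped head is turned until the catch is against its stop (contact force between the fingers and hex_head above 5 N and value of joint bolt above -0.06 rad), for 0.2 s.
At the end, for the whole second after the job is handed in: the catch is within 0.06 rad of its stop and still, the fingers grip the bolt head (more than 5 N, the grasp point within 30 mm of the head's centre), and nothing touches the catch itself (all of step 2 and velocity of joint bolt between -0.05 and 0.05 rad/s and distance between the grasp point and hex_head below 0.03 m and contact force between anything else and catch below 0.5 N); the arm keeps its last pose, push and grip.
It fails at once if the robot touches the catch itself (contact force between any of the fingers, the arm and catch above 1 N).
It fails at once if a bystander is moved by more than 20 mm (distance of any of clay_cup, clay_bowl, spanner, kiln_bat from where it was at the start of the episode above 0.02 m).
It also fails if it takes over 35 s, if anything falls off the work surface, if the arm or the gripper's body presses on something with over 40 N, if the wrist force passes 120 N, or if a joint passes its speed limit or range.

### The arm

A 7-joint arm with a two-finger parallel gripper is mounted at the origin on the work surface. World frame = base frame: x ahead of the robot, y to its left, z up, the work surface at z = 0. Lengths are in mm, angles in rad, forces in N, time in s.
With the tool pointing down it reaches from about 425 to 825 mm from the base axis. Payload 3.6 kg.
Tool frame: the origin (TCP) lies between the finger pads; the fingertips stand arm.tip_extent ahead of it and the grasp point (between the pads) lies 2 mm behind it (arm.tip_extent is the distance from the TCP to the fingertips, in mm); z points along the fingers, y is the line along which they close (so a half turn about z gives the same grasp; the last joint's range is limited). The gripper opens to 85 mm and grips with 20 to 120 N. Pads are 22 mm wide; open, the fingers measure 114 mm over their backs; the gripper's body (76 mm by 85 mm) begins 54 mm behind the grasp point. The pads swing forward as they close: fully open they stand 13 mm farther back than shut.
Start: joints at [1.147, 0.615, -0.013, 1.423, 0.008, 1.103, -0.04], TCP at [251.812, -599.212, 248.297] pointing down, gripper open.
Joint ranges: [-3.12, 3.12], [-0.3, 2.06], [-1.34, 1.32], [0.26, 2.42], [-1.36, 4.5], [0.01, 1.98], [-2.84, 2.84]. Speed limits (rad/s): [2.79, 2.79, 3.14, 3.14, 3.14, 3.14, 3.14].

### API

Orientations are given as [roll, pitch, yaw] about the fixed x, y, z axes, in that order (R = Rz(yaw) Ry(pitch) Rx(roll)).
In Python, from station import sensors, imaging, workorder, arm gives the robot as it stands.
- The arm moves only by the tool servo_tool, never from a script. Its argument "targets" is a list of rows, each a list of 7 numbers: the opening in per cent of the stroke, from 0 (shut) to 100 (fully open), then the shift along the tool's x, y, z in mm, then the turn, a rotation vector about the tool's x, y, z in rad. In form: [[gripper, x, y, z, wx, wy, wz], ...]. A call has 1 to 12 rows; each row shifts and turns the commanded pose from where the row before left it, along the tool's axes as they then stand; what a row does not reach is not made up. A row lasts 1/8 s, in which the tool goes at most 62.5 mm and 10.7 degrees, less where a joint would pass 70% of its speed; a pose out of reach is approached as far as the arm can. A call is refused whole if a number of a shift passes 62.5 or a number of a turn 0.188, either way. A call with a gripper value outside its range is refused whole. The fingers move at their own pace and stop on an object; "force" is the grip in N (left out, the last holds). Time passes only in rows, so rows that do not move let the fingers close. It gives the time, the measured TCP pose, the force, the opening and the grip force at its end, in the units of the state.
- sensors.get_state(): the state, without advancing time (a new reading comes with each control period).
- imaging.capture(name): name is "scene" or "top" or "wrist"; returns a dict with "image" (384x512x3 uint8, blue, green, red), "intrinsics" (3x3 intrinsics, pixels), "R" (3x3) and "t" (3): a world point X has camera coordinates R X + t. Camera axes: x right, y down, z forward; pixel columns grow to the right and rows downward; lengths in mm; the calibration is good to about 2 mm. A picture is of the moment at which its call begins. There is no depth.
- workorder.finish_job(): hands the job in; it is judged then, once.
The state is a dict: "clock": time; "q": joint angles; "dq": joint speeds; "joint_torque": joint torques, N m; "tcp_pos": TCP position; "orientation": TCP orientation; "force": force on the tool from outside, world axes, zero at the start; "torque": the same for the moment, N m; "gripper_width": finger opening in mm; "gripper_force": force on a finger pad.
Only numpy, scipy, OpenCV 4.12 (cv2) and the standard library are available. Lean on these libraries where they do the work, as an engineer would, in place of code of your own. Each camera call takes 0.05 s, during which the arm holds its last target. There are 200 camera calls.

## Working session

There is one attempt and no reset: what is moved stays moved. The work goes in short steps, Python scripts to look and compute and a tool call to move; the robot and the scene stay as the last step left them, time stands still between calls to the robot, and variables do not carry over. Pictures are saved under pics/ and viewed, at most 10 in all, crops included, and the job is handed in when it is done.

Besides the shell and the picture viewer there is one more tool, called by a JSON object that holds its "name" and its "arguments", one argument or row to a line. servo_tool: Moves the arm, as the interface text tells. Its arguments: {"type":"object","properties":{"targets":{"type":"array","items":{"type":"array","items":{"type":"number"}}},"force":{"type":"number"}},"required":["targets"]}

```bash
mkdir -p pics; python3 - <<'E'
from station import sensors, imaging, workorder, arm
import cv2, numpy as np, pickle
print(arm.tip_extent, {k:np.round(v,3) for k,v in sensors.get_state().items()})
d={}
for n in ["scene","top"]:
    c=imaging.capture(n); d[n]=c; cv2.imwrite(f"pics/{n}0.png",c["image"]); print(n,np.round(c["intrinsics"],1).tolist(),np.round(c["R"],3).tolist(),np.round(c["t"],1))
pickle.dump(d,open("d0.pkl","wb"))
a=np.hstack([d["scene"]["image"],d["top"]["image"]])
E
```

```text
17.0 {'clock': np.float64(0.0), 'q': array([ 1.147,  0.616, -0.013,  1.425,  0.008,  1.103, -0.04 ]), 'dq': array([-0.   ,  0.002,  0.002, -0.001,  0.002, -0.001,  0.001]), 'joint_torque': array([-0.0000e+00, -4.6921e+01,  2.5900e-01, -1.7103e+01,  1.0000e-02,
        1.0000e-02, -0.0000e+00]), 'tcp_pos': array([ 251.539, -598.564,  247.092]), 'orientation': array([-3.139,  0.   ,  0.398]), 'force': array([-0.801, -0.889, -0.266]), 'torque': array([ 0.03 , -0.013,  0.032]), 'gripper_force': np.float64(0.0), 'gripper_width': np.float64(85.159)}
scene [[489.1, 0.0, 248.2], [0.0, 489.1, 195.6], [0.0, 0.0, 1.0]] [[-0.038, 0.999, -0.012], [0.805, 0.024, -0.593], [-0.592, -0.033, -0.805]] [ -26.3 -475.8 1796.2]
top [[427.2, 0.0, 253.3], [0.0, 427.2, 192.9], [0.0, 0.0, 1.0]] [[0.005, -1.0, 0.024], [-0.985, -0.009, -0.172], [0.172, -0.023, -0.985]] [  43.   664.2 1163.5]
```

View pics/top0.png

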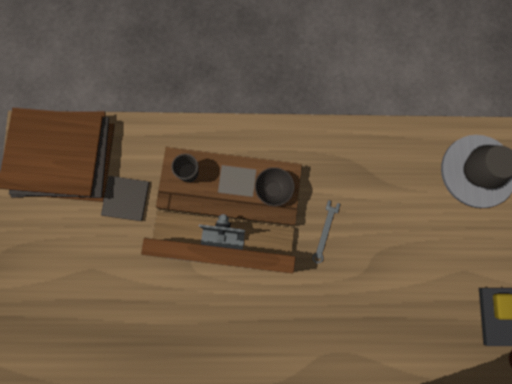

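View pics/scene0.png

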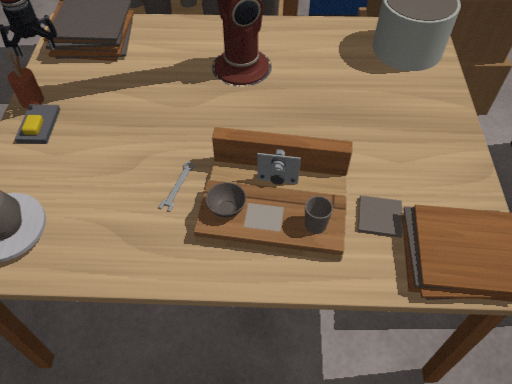

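The top view shows the rail at (143–295, 240–270), the bracket near (222, 232) and the spanner at (328, 230). The bat is at (125, 198), and the cup and bowl are on the board. I'll enlarge the bracket region in both views.

```bash
python3 - <<'E'
import cv2, numpy as np, pickle
d=pickle.load(open("d0.pkl","rb"))
a=d["top"]["image"][195:280,130:310]; b=d["scene"]["image"][125:195,200:360]
f=lambda i:cv2.resize(np.clip(i*1.6,0,255).astype('uint8'),None,fx=4.4,fy=4.4 if 0 else 3.4,interpolation=cv2.INTER_CUBIC)
a=cv2.resize(np.clip(a*1.7,0,255).astype('uint8'),None,fx=4,fy=4,interpolation=cv2.INTER_CUBIC)
b=cv2.resize(np.clip(b*1.3,0,255).astype('uint8'),None,fx=3.5,fy=3.5,interpolation=cv2.INTER_CUBIC)
b=cv2.copyMakeBorder(b,0,0,0,720-b.shape[1],cv2.BORDER_CONSTANT)
cv2.imwrite("pics/crop0.png",np.vstack([a,b]))
E
```

```text
(no output)
```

View pics/crop0.png

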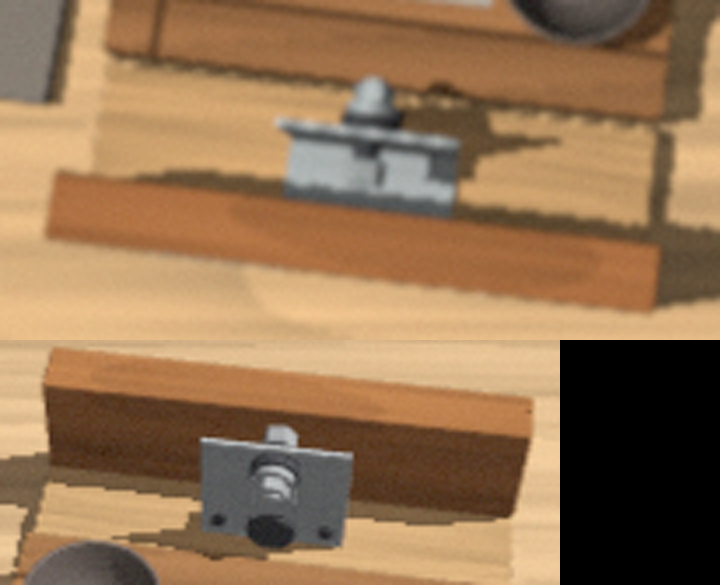

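The rail top corners in the crop are (55,172), (660,245), (657,310) and (47,238). The plate's top edge runs (280,122)–(458,140) in the top view and (202,438)–(352,455) in the scene view. Next I turn these into positions.

```bash
cat > h.py <<'E'
import numpy as np, cv2
def ray(c,uv,z):
    K,R,t=map(np.array,(c["intrinsics"],c["R"],c["t"])); o=-R.T@t
    d=R.T@np.linalg.solve(K,[uv[0],uv[1],1.]); return o+d*(z-o[2])/d[2]
def proj(c,X):
    p=np.array(c["intrinsics"])@(np.array(c["R"])@np.array(X)+np.array(c["t"])); return p[:2]/p[2]
E
python3 - <<'E'
from h import *; import pickle
d=pickle.load(open("d0.pkl","rb"))
T=lambda x,y:(x/4+130-.4,y/4+195-.4); S=lambda x,y:(x/3.5+200-.4,(y-340)/3.5+125-.4)
r=[ray(d["top"],T(*p),135) for p in [(55,172),(660,245),(657,310),(47,238)]]
s=[ray(d["scene"],S(*p),135) for p in [(52,349),(533,400),(531,438),(45,384)]]
for n,q in (("top",r),("scene",s)): print(n,np.round(q,0)[:,:2].tolist(),"c",np.mean(q,0).round(1))
for a,b in((r[0],r[1]),(r[3],r[2]),(s[1],s[0]),(s[2],s[3])):
    v=a-b; print(np.linalg.norm(v).round(), np.degrees(np.arctan2(-v[0],v[1])).round(2))
p=[ray(d["top"],T(*q),145) for q in[(280,122),(458,140)]]; q=[ray(d["scene"],S(*x),145) for x in[(202,438),(352,455)]]
for k in(p,q): v=k[0]-k[1]; print(np.round(k,0).tolist(),np.mean(k,0).round(1),np.degrees(np.arctan(-v[0]/v[1])).round(1))
E
```

```text
top [[529.0, 336.0], [484.0, -59.0], [443.0, -57.0], [487.0, 339.0]] c [485.6 139.6 135. ]
scene [[444.0, -53.0], [491.0, 341.0], [532.0, 336.0], [484.0, -56.0]] c [487.5 141.9 135. ]
397.0 -6.5
398.0 -6.36
397.0 -6.76
395.0 -6.98
[[562.0, 189.0, 145.0], [551.0, 73.0, 145.0]] [556.5 131.2 145. ] -5.4
[[548.0, 74.0, 145.0], [562.0, 192.0, 145.0]] [555.  133.4 145. ] -7.0
```

{"name": "servo_tool", "arguments": {
  "targets": [
    [100,0,0,0,0,0,0.171],
    [100,20,-40,0,0,0,0.171],
    [100,25,-50,0,0,0,0.171],
    [100,25,-50,0,0,0,0],
    [100,25,-50,0,0,0,0],
    [100,25,-50,0,0,0,0],
    [100,25,-50,0,0,0,0],
    [100,25,-50,0,0,0,0],
    [100,20,-50,0,0,0,0],
    [100,0,-50,0,0,0,0],
    [100,0,-50,0,0,0,0],
    [100,0,-50,0,0,0,0]
  ]
}}

```text
clock: 1.6
tcp_pos: [480.0, -72.4, 248.1]
orientation: [-3.142, 0.001, -0.115]
force: [-0.3, -0.3, 0.7]
gripper_width: 85.1
gripper_force: 0.0
```

{"name": "servo_tool", "arguments": {
  "targets": [
    [100,7,-50,0,0,0,0],
    [100,7,-50,0,0,0,0],
    [100,7,-50,0,0,0,0],
    [100,7,-50,0,0,0,0],
    [100,0,-11,0,0,0,0],
    [60,0,0,0,0,0,0],
    [60,0,0,0,0,0,0]
  ]
}}

```text
clock: 2.48
tcp_pos: [532.1, 129.9, 248.2]
orientation: [3.14, 0.0, -0.118]
force: [0.1, -0.0, -0.3]
gripper_width: 52.2
gripper_force: 0.0
```

```bash
python3 - <<'E'
from h import *; from station import imaging,sensors; import pickle
c=imaging.capture("wrist"); s=sensors.get_state(); pickle.dump((c,s),open("w1.pkl","wb"))
print(s["clock"],s["tcp_pos"],s["orientation"],s["gripper_width"])
for X in [(532,135.3,122),(531.2,135.4,145)]: print(proj(c,X))
cv2.imwrite("pics/w1.png",np.clip(c["image"]*1.4,0,255).astype('uint8'))
E
```

```text
2.525 [532.19086689 129.90333053 248.3041711 ] [ 3.14017339e+00  2.26076042e-04 -1.18615051e-01] 51.5204581900144
[249.69052089 182.2668335 ]
[249.10545781 190.91807884]
```

View pics/w1.png

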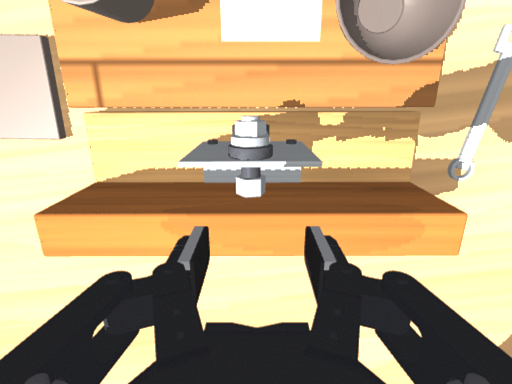

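The wrist view shows the hex head at (250,186), below the plate's top edge (y≈164). The rail's inner face is the dark band at y 182–213. I'll check these against the projected model and refine.

```bash
python3 - <<'E'
from h import *; import pickle
c,s=pickle.load(open("w1.pkl","rb"))
R=np.array(c["R"]);print("cam",(-R.T@c["t"]).round(0),"fwd",R[2].round(2))
o=np.array([554.3,132.8,0]);y=-.116;E=np.array([[np.cos(y),-np.sin(y),0],[np.sin(y),np.cos(y),0],[0,0,1]])
for P in [(0,60,145),(0,-60,145),(-46,200,135),(-46,-200,135),(-91,200,135),(-91,-200,135),(-30,0,136),(-14,0,136),(-30,0,108)]: print(P,proj(c,o+E@P).round(0))
# from pixel
for uv,z in[((183.5,164.5),145),((320,164.5),145),((43,213),135),((452,213),135),((44,255),135),((460,254),135)]:
    print(uv,(E.T@(ray(c,uv,z)-o)).round(1))
g=c["image"][165:215,215:290]; cv2.imwrite("pics/w1c.png",cv2.resize(g,None,fx=8,fy=8,interpolation=cv2.INTER_CUBIC))
E
```

```text
cam [606. 120. 374.] fwd [-0.29  0.03 -0.96]
(0, 60, 145) [176. 164.]
(0, -60, 145) [321. 164.]
(-46, 200, 135) [ 29. 212.]
(-46, -200, 135) [469. 211.]
(-91, 200, 135) [ 41. 255.]
(-91, -200, 135) [459. 254.]
(-30, 0, 136) [249. 195.]
(-14, 0, 136) [249. 178.]
(-30, 0, 108) [250. 186.]
(183.5, 164.5) [-1.00e-01  5.39e+01  1.45e+02]
(320, 164.5) [ -0.4 -59.  145. ]
(43, 213) [-47.2 187.9 135. ]
(452, 213) [ -48.3 -184.6  135. ]
(44, 255) [-90.5 196.6 135. ]
(460, 254) [ -90.7 -200.8  135. ]
```

View pics/w1c.png

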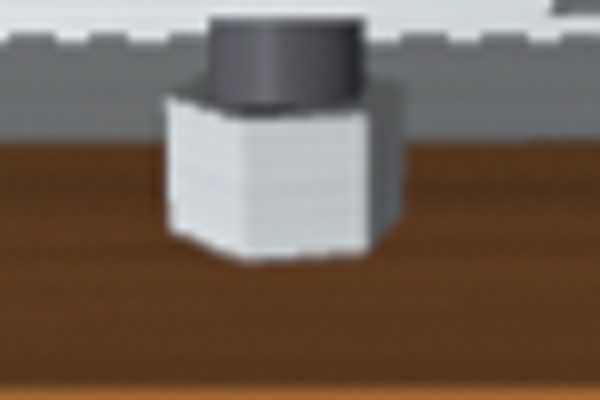

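{"name": "servo_tool", "arguments": {
  "targets": [
    [60,0,0,0,-0.175,0,0],
    [60,0,0,0,-0.175,0,0],
    [60,-1.4,-24,0,0,0,0],
    [60,0,-24,0,0,0,0],
    [60,0,0,30,0,0,0],
    [60,0,0,27,0,0,0],
    [60,0,0,0,0,0,0],
    [60,0,0,0,0,0,0]
  ]
}}

```text
clock: 3.52
tcp_pos: [534.7, 158.1, 179.2]
orientation: [2.794, -0.002, -0.116]
force: [0.4, -0.1, -0.4]
gripper_width: 51.2
gripper_force: 0.0
```

```bash
cat > g.py <<'E'
from h import *; from station import sensors; from scipy.spatial.transform import Rotation as Ro
s=sensors.get_state(); R=Ro.from_euler("xyz",s["orientation"]).as_matrix()
y=-.116;E=np.array([[np.cos(y),-np.sin(y),0],[np.sin(y),np.cos(y),0],[0,0,1]])
tgt=np.array([554.3,132.8,0])+E@[-23,-.3,122]
print(s["clock"],"tcp->head in tool",(R.T@(tgt-s["tcp_pos"])).round(1),"tool in rack",(E.T@R).round(3).tolist())
print("turn about rack x",np.degrees(np.arctan2(-(E.T@R)[2,1],-(E.T@R)[1,1])).round(1),"F",s["force"].round(1),"T",s["torque"].round(2),s["gripper_width"],s["gripper_force"],"q",s["q"].round(2))
E
python3 g.py
```

```text
3.525 tcp->head in tool [-0.7  2.2 61.6] tool in rack [[1.0, -0.001, 0.001], [-0.0, -0.94, -0.341], [0.002, 0.341, -0.94]]
turn about rack x -19.9 F [ 0.4 -0.1 -0.4] T [ 0.34 -0.04 -0.03] 51.1790281504264 0.0 q [-0.55  0.64  0.12  1.67  0.26  1.04 -2.28]
```

{"name": "servo_tool", "arguments": {
  "targets": [
    [60,-0.7,2.2,20,0,0,0],
    [60,0,0,20,0,0,0],
    [60,0,0,15,0,0,0],
    [60,0,0,8,0,0,0],
    [60,0,0,0,0,0,0],
    [60,0,0,0,0,0,0]
  ]
}}

```text
clock: 4.28
tcp_pos: [530.9, 135.0, 120.5]
orientation: [2.793, -0.001, -0.115]
force: [0.8, 0.7, 0.8]
gripper_width: 50.9
gripper_force: 0.0
```

```bash
python3 g.py; python3 - <<'E'
from h import *; from station import imaging
c=imaging.capture("wrist")["image"]; cv2.imwrite("pics/w2.png",c)
E
```

```text
4.275 tcp->head in tool [ 0.5  0.3 -1.5] tool in rack [[1.0, 0.001, 0.002], [0.001, -0.94, -0.342], [0.001, 0.342, -0.94]]
turn about rack x -20.0 F [0.8 0.7 0.8] T [ 0.38  0.   -0.02] 50.85640277571005 0.0 q [-0.53  0.7   0.13  1.76  0.28  0.89 -2.3 ]
```

View pics/w2.png

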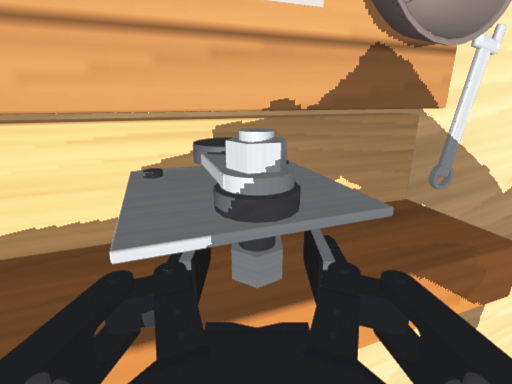

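The fingers straddle the head at (257,262), and its flats line up with the pads, so I'll close.

{"name": "servo_tool", "arguments": {
  "targets": [
    [0,0,0,0,0,0,0],
    [0,0,0,0,0,0,0],
    [0,0,0,0,0,0,0],
    [0,0,0,0,0,0,0],
    [0,0,0,0,0,0,0],
    [0,0,0,0,0,0,0]
  ],
  "force": 60
}}

```text
clock: 5.08
tcp_pos: [530.6, 134.9, 120.3]
orientation: [2.792, -0.001, -0.115]
force: [-1.2, 2.2, 5.1]
gripper_width: 23.0
gripper_force: 59.4
```

```bash
python3 g.py
```

```text
5.075 tcp->head in tool [ 0.8  0.3 -1.7] tool in rack [[1.0, 0.001, 0.001], [0.001, -0.94, -0.342], [0.001, 0.342, -0.94]]
turn about rack x -20.0 F [-1.2  2.2  5.1] T [ 0.4   0.12 -0.09] 22.989688727050275 59.37178229098208 q [-0.53  0.7   0.13  1.76  0.28  0.89 -2.3 ]
```

{"name": "servo_tool", "arguments": {
  "targets": [
    [0,0,-0.14,0,0.08,0,0],
    [0,0,-0.14,0,0.08,0,0],
    [0,0,-0.14,0,0.08,0,0],
    [0,0,-0.14,0,0.08,0,0],
    [0,0,-0.14,0,0.08,0,0],
    [0,0,0,0,0,0,0]
  ]
}}

```text
clock: 5.82
tcp_pos: [530.7, 135.7, 120.2]
orientation: [-3.088, -0.001, -0.116]
force: [-0.6, 1.6, 4.9]
gripper_width: 22.5
gripper_force: 61.0
```

```bash
python3 g.py
```

```text
5.825 tcp->head in tool [ 0.8  0.3 -1.9] tool in rack [[1.0, -0.0, 0.001], [-0.0, -0.999, 0.054], [0.001, -0.054, -0.999]]
turn about rack x 3.1 F [-0.6  1.6  4.9] T [ 0.44  0.11 -0.01] 22.536361915544603 61.00126792676747 q [-0.18  0.62 -0.13  1.88  0.04  0.63 -2.  ]
```

{"name": "servo_tool", "arguments": {
  "targets": [
    [0,0,-0.07,0,0.04,0,0],
    [0,0,-0.07,0,0.04,0,0],
    [0,0,0,0,0,0,0],
    [0,0,0,0,0,0,0]
  ]
}}

```text
clock: 6.32
tcp_pos: [530.7, 135.8, 120.2]
orientation: [-3.011, -0.001, -0.115]
force: [-0.8, 2.5, 5.1]
gripper_width: 23.2
gripper_force: 61.6
```

```bash
python3 g.py
```

```text
6.325 tcp->head in tool [ 0.8  0.3 -1.9] tool in rack [[1.0, 0.001, 0.0], [0.001, -0.992, 0.13], [0.001, -0.13, -0.992]]
turn about rack x 7.5 F [-0.8  2.5  5.1] T [0.36 0.15 0.02] 23.16171974546929 61.55049599474296 q [-0.1   0.62 -0.2   1.9  -0.01  0.59 -1.93]
```

{"name": "servo_tool", "arguments": {
  "targets": [
    [0,0,-0.07,0,0.04,0,0],
    [0,0,0,0,0,0,0],
    [0,0,0,0,0,0,0]
  ]
}}

```text
clock: 6.7
tcp_pos: [530.7, 135.9, 120.2]
orientation: [-2.971, -0.001, -0.115]
force: [-1.3, 1.5, 6.0]
gripper_width: 22.7
gripper_force: 61.7
```

```bash
python3 g.py
```

```text
6.7 tcp->head in tool [ 0.8  0.3 -1.9] tool in rack [[1.0, 0.001, 0.0], [0.001, -0.986, 0.169], [0.001, -0.169, -0.986]]
turn about rack x 9.8 F [-1.3  1.5  6. ] T [ 0.28  0.14 -0.02] 22.746539481534178 61.74044581828639 q [-0.05  0.62 -0.24  1.9  -0.04  0.57 -1.89]
```

{"name": "servo_tool", "arguments": {
  "targets": [
    [0,0,-0.07,0,0.04,0,0],
    [0,0,0,0,0,0,0],
    [0,0,0,0,0,0,0]
  ]
}}

```text
clock: 7.08
tcp_pos: [530.8, 136.0, 120.2]
orientation: [-2.931, -0.001, -0.115]
force: [-1.1, 2.6, 5.3]
gripper_width: 22.8
gripper_force: 61.9
```

```bash
python3 g.py
```

```text
7.075 tcp->head in tool [ 0.7  0.3 -1.9] tool in rack [[1.0, 0.001, 0.0], [0.001, -0.978, 0.209], [0.001, -0.209, -0.978]]
turn about rack x 12.0 F [-1.1  2.6  5.3] T [ 0.26  0.16 -0.04] 22.778452749830546 61.88161596190184 q [-0.    0.62 -0.28  1.91 -0.07  0.55 -1.85]
```

{"name": "servo_tool", "arguments": {
  "targets": [
    [0,0,-0.07,0,0.04,0,0],
    [0,0,0,0,0,0,0],
    [0,0,0,0,0,0,0]
  ]
}}

```text
clock: 7.45
tcp_pos: [530.7, 136.0, 120.2]
orientation: [-2.891, -0.0, -0.115]
force: [-0.9, 0.9, 5.7]
gripper_width: 22.7
gripper_force: 62.0
```

```bash
python3 g.py
```

```text
7.45 tcp->head in tool [ 0.8  0.3 -1.9] tool in rack [[1.0, 0.001, 0.0], [0.001, -0.969, 0.248], [0.0, -0.248, -0.969]]
turn about rack x 14.3 F [-0.9  0.9  5.7] T [ 0.29  0.1  -0.01] 22.72104452700883 62.00335474452004 q [ 0.05  0.63 -0.32  1.92 -0.1   0.54 -1.81]
```

{"name": "servo_tool", "arguments": {
  "targets": [
    [0,0,-0.07,0,0.04,0,0],
    [0,0,0,0,0,0,0],
    [0,0,0,0,0,0,0]
  ]
}}

```text
clock: 7.82
tcp_pos: [530.7, 136.1, 120.2]
orientation: [-2.851, -0.0, -0.115]
force: [-0.6, 2.4, 5.8]
gripper_width: 22.9
gripper_force: 62.1
```

```bash
python3 g.py
```

```text
7.825 tcp->head in tool [ 0.8  0.3 -2. ] tool in rack [[1.0, 0.001, -0.0], [0.001, -0.958, 0.286], [0.0, -0.286, -0.958]]
turn about rack x 16.6 F [-0.6  2.4  5.8] T [ 0.34  0.12 -0.  ] 22.880224358081584 62.11356567917392 q [ 0.1   0.64 -0.37  1.93 -0.13  0.52 -1.77]
```

{"name": "servo_tool", "arguments": {
  "targets": [
    [0,0,-0.07,0,0.04,0,0],
    [0,0,0,0,0,0,0],
    [0,0,0,0,0,0,0]
  ]
}}

```text
clock: 8.2
tcp_pos: [530.8, 136.2, 120.2]
orientation: [-2.811, -0.0, -0.115]
force: [0.2, 0.8, 7.0]
gripper_width: 22.9
gripper_force: 62.2
```

```bash
python3 g.py
```

```text
8.2 tcp->head in tool [ 0.8  0.3 -2. ] tool in rack [[1.0, 0.001, -0.0], [0.001, -0.946, 0.324], [0.0, -0.324, -0.946]]
turn about rack x 18.9 F [0.2 0.8 7. ] T [ 0.3   0.12 -0.  ] 22.896816789984562 62.21636614529416 q [ 0.14  0.65 -0.41  1.94 -0.15  0.5  -1.73]
```

{"name": "servo_tool", "arguments": {
  "targets": [
    [0,0,-0.07,0,0.04,0,0],
    [0,0,0,0,0,0,0],
    [0,0,0,0,0,0,0]
  ]
}}

```text
clock: 8.57
tcp_pos: [530.8, 136.2, 120.1]
orientation: [-2.772, -0.001, -0.114]
force: [0.1, 3.3, 5.7]
gripper_width: 22.9
gripper_force: 62.7
```

```bash
python3 g.py
```

```text
8.575 tcp->head in tool [ 0.8  0.2 -2.1] tool in rack [[1.0, 0.002, -0.0], [0.002, -0.932, 0.362], [0.001, -0.362, -0.932]]
turn about rack x 21.2 F [0.1 3.3 5.7] T [-0.44  0.13 -0.01] 22.915130883763446 62.65044395055156 q [ 0.19  0.66 -0.46  1.95 -0.17  0.49 -1.7 ]
```

{"name": "servo_tool", "arguments": {
  "targets": [
    [0,0,-0.07,0,0.04,0,0],
    [0,0,0,0,0,0,0],
    [0,0,0,0,0,0,0]
  ]
}}

```text
clock: 8.95
tcp_pos: [530.7, 136.5, 119.9]
orientation: [-2.731, -0.001, -0.114]
force: [1.2, 5.5, 2.3]
gripper_width: 22.8
gripper_force: 66.0
```

```bash
python3 g.py
```

```text
8.95 tcp->head in tool [ 0.8  0.3 -2.5] tool in rack [[1.0, 0.002, -0.0], [0.002, -0.917, 0.399], [0.001, -0.399, -0.917]]
turn about rack x 23.5 F [1.2 5.5 2.3] T [-0.56 -0.07 -0.15] 22.75177832282599 66.00258040241897 q [ 0.24  0.67 -0.5   1.95 -0.2   0.48 -1.66]
```

The torque about the bolt jumped from +0.3 to −0.5 N m near 21°, which is inside the expected 9–26°, so the catch is on its stop. I'll hold, check that it's steady and hand in.

{"name": "servo_tool", "arguments": {
  "targets": [
    [0,0,0,0,0,0,0],
    [0,0,0,0,0,0,0],
    [0,0,0,0,0,0,0],
    [0,0,0,0,0,0,0]
  ]
}}

```text
clock: 9.45
tcp_pos: [530.8, 136.4, 119.9]
orientation: [-2.732, -0.001, -0.114]
force: [1.2, 5.0, 2.1]
gripper_width: 23.4
gripper_force: 65.9
```

```bash
python3 g.py; python3 - <<'E'
from h import *; from station import imaging
c=imaging.capture("wrist")["image"]; cv2.imwrite("pics/w3.png",c)
E
```

```text
9.45 tcp->head in tool [ 0.8  0.2 -2.4] tool in rack [[1.0, 0.002, -0.0], [0.002, -0.917, 0.399], [0.001, -0.399, -0.917]]
turn about rack x 23.5 F [1.2 5.  2.1] T [-0.62 -0.1  -0.11] 23.351822655069963 65.94968721270561 q [ 0.24  0.67 -0.5   1.95 -0.2   0.48 -1.66]
```

View pics/w3.png

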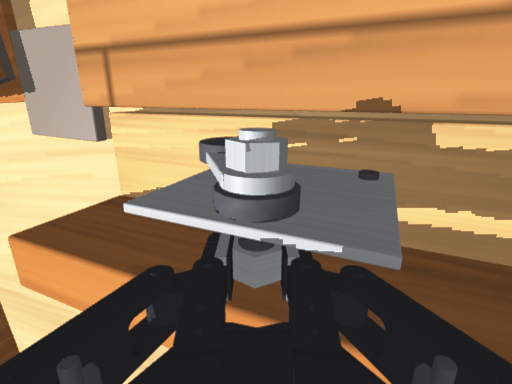

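The head at (257,260) is held between the pads. The nut and the catch arm at (215,155) have turned with the gripper: they look the same in the tool's view as before the turn. The torque is holding steady against the stop.

```bash
python3 -c "
from station import workorder; print(workorder.finish_job())"
```

```text
the job is handed in; nothing more can be done
None
```

I turned the bolt head clockwise until the torque showed the catch on its stop, and handed the job in at about 9.5 s, still gripping the head (about 66 N) and holding it there; no pass/fail result was returned.

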